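# Rack the coin cases heavy end down

## Robot

A 6-joint arm with a two-finger parallel gripper is mounted at the origin on the work surface; the furniture and walls round the work are solid. World frame = base frame: x ahead of the robot, y to its left, z up, the work surface at z = 0. Lengths are in m, angles in rad, forces in N, time in s.
With the tool pointing down it reaches from about 0.325 to 0.9 m from the base axis. Payload 3.5 kg.
Tool frame: the origin (TCP) lies at the very end of the fingers, on their centre line; the grasp point (between the pads) lies 19 mm behind it; x points along the fingers, y is the direction in which the jaws open and shut, and the axes are right-handed (so a half turn about x gives the same grasp; the last joint's range is limited). The gripper opens to 85 mm and grips with 20 to 120 N. Pads are 22 mm wide; open, the fingers measure 114 mm over their backs; the gripper's body (76 mm by 85 mm) begins 54 mm behind the grasp point. The pads swing forward as they close: fully open they stand 13 mm farther back than shut.
Start: joints at [1.164, 0.276, -0.026, 1.268, 0, 1.467], TCP at [0.187, 0.596, 0.205] pointing down, gripper open.
Joint ranges: [-3.12, 3.12], [-0.85, 1.88], [-1.08, 1.24], [-1.95, 2.15], [-1.57, 1.53], [-3.14, 3.14]. Speed limits (rad/s): [2.57, 2.57, 3.14, 3.14, 3.14, 3.14].

## Interface

Orientations are given as a unit quaternion [w, x, y, z].
In Python, from plant import get_state, get_image, hand_in gives the robot as it stands.
- The arm moves only by the tool move_arm, never from a script. Its argument "deltas" is a list that holds one entry, the list of rows, each a list of 6 numbers: the shift along the tool's x, y, z in units of 40 mm (1.0 is 40 mm), then the turn, a rotation vector about the tool's x, y, z in units of 6 degrees (1.0 is 6 degrees). In form: [[[x, y, z, wx, wy, wz], ...]]. A call has 1 to 20 rows; each row is the pose to reach, as a shift and turn from the pose commanded when the call began, along the tool's axes at that moment; what a row does not reach only later rows make up. A row lasts 1/12 s, in which the tool goes at most 41.7 mm and 7.16 degrees, less where a joint would pass 70% of its speed; a pose out of reach is approached as far as the arm can. A call with a gripper value outside its range is refused whole. "claw" is the opening, from -1 (shut) to 1 (fully open), so that 0 is half open, set as the call begins (left out, the last holds). The fingers move at their own pace and stop on an object; the grip force is fixed at half the most. Time passes only in rows, so rows that repeat a pose let the fingers close. It gives the time, the measured TCP pose, the force and the opening at its end, in the units of the state.
- get_state(): the state, without advancing time (a new reading comes with each control period).
- get_image(name): name is "scene" or "side" or "wrist"; returns a dict with "color" (384x512x3 uint8, red, green, blue), "fovy" (degrees; the focal length in pixels is half the picture's height over the tangent of half this angle, whatever the lens; pixels are square), "cx", "cy" (the principal point, pixels), "k1" (the pictures are not rectified: a ray, as slopes to the right and down, at radius r is drawn at 1 + k1 r^2 times it, then the intrinsics apply), "position" and "rotation" of the camera in the world; the wrist camera has in their place "mount" (4x4, takes a point from camera to tool coordinates, whose origin is the TCP and whose axes are the tool frame's). Camera axes: x right, y down, z forward; pixel columns grow to the right and rows downward; lengths in m; the calibration is good to about 2 mm. A picture is of the moment at which its call begins: read the wrist's pose just before it. There is no depth.
- hand_in(): hands the job in, once; it reports no verdict.
The state is a dict: "time_s": time; "joint_positions": joint angles; "joint_velocities": joint speeds; "effort": joint torques, N m; "ee_pos": TCP position; "tool_rot": TCP orientation; "contact_force": force on the tool from outside, world axes, zero at the start; "wrist_torque": the same for the moment, N m; "width": finger opening in m.
Only numpy, scipy, OpenCV 4.12 (cv2) and the standard library are available. Lean on these libraries where they do the work, as an engineer would, in place of code of your own. Each camera call takes 0.05 s, during which the arm holds its last target. There are 200 camera calls.

## Task

Two shut coin cases that look alike at both ends lie on the desk, each with its coins jammed at one end. Lift each case by the handle at its middle to find out which end is heavy, then lay each gently in a bay of its own in the sloping grey rack, flat on the bay floor with the heavy end at the low end of the slope. Leave everything else (glue stick, ink bottle, stamps, mug, tape roll, stapler) standing where it is.

Things in the scene. Friction and masses are not known exactly. Their poses are not given: they have to be found in the camera images.
- rack: fixed grey rack, 165 x 136 mm, 97 mm high at the back, with two open bays side by side. Origin under its middle, on the desk; x level along the bays, from low end (-x, towards the robot) to high end. Bay floors slope 0.45 rad. Each bay: 166 mm along the slope, 54 mm wide between walls 12 mm high (6 mm thick; 16 mm between the bays); end wall 20 mm high at the low end, 12 mm at the high end.
- rack_bay_left (a point): point on the floor of the rack's left bay (+y side), at mid-length and mid-width, 48 mm above the desk; its axes are the rack's (level, not sloped)
- rack_bay_right (a point): the same point of the right bay (-y side). (Round the work, not listed: a tall desk lamp fixed to the left, its post near x 0.55, y 0.5; a paper stack with a carton to the right; a loose mug, tape roll and stapler, up to 95 mm high, between the robot and the work.)
- case_a_mid (a point): centre of coin case A's shell: green box with dark end bands, 150 x 40 x 34 mm (x along its length, y across, z up when lying on its underside), alike at both ends. About 380 g in all, 220 g of it coins packed into one end, 51 mm from the middle; which end differs from run to run and cannot be seen: it shows only when the case is lifted by its handle and tips heavy end down. The pose is that of the shell, so it shows the tipping.
- case_a_grip (a point): centre of the grip bar of case A's swing handle: a black bar 12 mm thick (along x of the handle), 54 mm long (along y) and 16 mm high, on two steel arms 49 mm apart. The arms pivot on the case's sides at mid-length, 5 mm above the shell's centre; the bar's centre is 62 mm from the pivot. A weak spring holds the handle square to the case; it swings 0.55 rad either way to firm stops, and under the case's weight it goes to the stop.
- case_b_mid (a point): centre of coin case B's shell: green box with dark end bands, 150 x 40 x 34 mm (x along its length, y across, z up when lying on its underside), alike at both ends. About 380 g in all, 220 g of it coins packed into one end, 51 mm from the middle; which end differs from run to run and cannot be seen: it shows only when the case is lifted by its handle and tips heavy end down. The pose is that of the shell, so it shows the tipping.
- case_b_grip (a point): centre of the grip bar of case B's swing handle: a black bar 12 mm thick (along x of the handle), 54 mm long (along y) and 16 mm high, on two steel arms 49 mm apart. The arms pivot on the case's sides at mid-length, 5 mm above the shell's centre; the bar's centre is 62 mm from the pivot. A weak spring holds the handle square to the case; it swings 0.55 rad either way to firm stops, and under the case's weight it goes to the stop.
- glue_stick: bystander: upright yellow glue stick with white cap, 28 dia x 91 mm; origin under its middle, on the desk
- ink_bottle: bystander: upright white ink bottle with purple cap, 33 dia x 82 mm; origin under its middle, on the desk
- stamp_a: bystander: brown wooden hand stamp standing on its pad, 27x48x66 mm; origin under its middle, on the desk
- stamp_b: bystander: dark wooden hand stamp standing on its pad, 27x48x66 mm; origin under its middle, on the desk

How it is judged:
At the end, for the whole second after the job is handed in: Each case rests flat on the floor of a bay of the rack: centre within 18 mm along and 14 mm in height of its place at the bay's mid-length, within 48 mm sideways of the rack's middle, length within 0.1 rad of the 0.45 rad slope, coins (heavy end) at the lower end (x of case_a_mid in the frame of rack between -0.0253944 and 0.0106056 m and y of case_a_mid in the frame of rack between -0.048 and 0.048 m and z of case_a_mid in the frame of rack between 0.0494097 and 0.0774097 m and angle between the x axis of case_a_mid and the x axis of rack, either way round between 0.35 and 0.55 rad and z of each of case_a_coins_c0, case_b_coins_c0 in the frame of rack below 0.0584097 m and linear speed of each of case_a, case_b below 0.03 m/s and x of case_b_mid in the frame of rack between -0.0253944 and 0.0106056 m and y of case_b_mid in the frame of rack between -0.048 and 0.048 m and z of case_b_mid in the frame of rack between 0.0494097 and 0.0774097 m and angle between the x axis of case_b_mid and the x axis of rack, either way round between 0.35 and 0.55 rad); the robot touches nothing.
It fails at once if a bystander is moved more than 30 mm (distance of any of glue_stick, ink_bottle, stamp_a, stamp_b, mug, tape_roll, stapler from where it was at the start of the episode above 0.03 m).
It fails at once if a bystander is knocked over (angle between any of glue_stick, ink_bottle, stamp_a, stamp_b, mug, tape_roll, stapler's own z axis and vertical above 0.5 rad).
It fails at once if a case is dropped or thrown into the rack: faster than 0.6 m/s in or just over it ((linear speed of case_a above 0.6 m/s and horizontal distance between case_a_mid and rack below 0.09 m and z of case_a_mid in the frame of rack below 0.12341 m) or (linear speed of case_b above 0.6 m/s and horizontal distance between case_b_mid and rack below 0.09 m and z of case_b_mid in the frame of rack below 0.12341 m)).
It also fails if it takes over 64 s, if anything falls off the work surface, if the arm or the gripper's body presses on something with over 40 N, if the wrist force passes 120 N, or if a joint passes its speed limit or range.

## Working session

There is one attempt and no reset: what is moved stays moved. The work goes in short steps, Python scripts to look and compute and a tool call to move; the robot and the scene stay as the last step left them, time stands still between calls to the robot, and variables do not carry over. Pictures are saved under pics/ and viewed, about 8 in all and at most 12, crops included, and the job is handed in when it is done.

Besides the shell and the picture viewer there is one more tool, called after "Call:" by a JSON object that holds its "name" and its "arguments". move_arm: Moves the arm, as the interface text tells. Its arguments: {"type":"object","properties":{"deltas":{"type":"array"},"claw":{"type":"number"}},"required":["deltas"]}

```bash
ls; mkdir -p pics; python3 - <<'E'
from plant import *
import cv2,json
s=get_state();print({k:(v if not hasattr(v,'tolist') else v.tolist()) for k,v in s.items()})
for n in("scene","side"):
    im=get_image(n);cv2.imwrite(f"pics/{n}0.png",im.pop("color")[:,:,::-1]);print(n,im)
im=get_image("wrist");cv2.imwrite("pics/w0.png",im.pop("color")[:,:,::-1]);print(im)
E
```

```text
pics
{'time_s': 0.0, 'joint_positions': [1.1636013342183131, 0.2771659335801358, -0.02790044958123369, 1.268008118979073, -1.629315721790264e-05, 1.467356727403463], 'joint_velocities': [-0.0005340076378308848, -0.000522378791137408, 0.00113090118491694, -0.0006834983797599915, -0.0012038433387923844, 0.0009015770965739053], 'effort': [-0.0025357383128721267, -44.55091953277588, 29.520240426063538, 0.01648309116717428, -0.00033274414818151854, -7.017089842520363e-06], 'ee_pos': [0.18664061082347835, 0.5955905083680455, 0.2037301126127764], 'tool_rot': [0.6987687893199773, 0.10620047592845748, 0.6991644817659086, -0.1077620778468502], 'contact_force': [0.1506109749089849, -0.1516519489205657, 0.09726276387280604], 'wrist_torque': [0.029100494175410087, -0.02908093586944846, -0.04788783631245197], 'width': 0.08533822119371423}
scene {'fovy': 48.29162755818352, 'cx': 258.32591925933326, 'cy': 191.59819452774286, 'k1': -0.08777418869951996, 'position': array([0.02489603, 0.55162664, 0.63102486]), 'rotation': array([ 0.16251787, -0.31931518,  0.83916287, -0.40918386])}
side {'fovy': 52.533388773435114, 'cx': 255.14626434449784, 'cy': 188.12797986995966, 'k1': 0.020251777314275528, 'position': array([ 0.18253208, -0.55229485,  0.61681307]), 'rotation': array([-0.43039999,  0.86931124, -0.22202807,  0.09877936])}
{'fovy': 60.5728136678692, 'cx': 252.2616926025, 'cy': 189.79394543378325, 'k1': -0.08604796712527592, 'mount': array([[-2.69771421e-04, -2.90430340e-01,  9.56896099e-01,
        -1.68560482e-01],
       [ 9.99999350e-01, -1.13811931e-03, -6.35106897e-05,
        -2.73888701e-04],
       [ 1.10750736e-03,  9.56895461e-01,  2.90430458e-01,
        -7.45391769e-02],
       [ 0.00000000e+00,  0.00000000e+00,  0.00000000e+00,
         1.00000000e+00]])}
```

```bash
python3 - <<'E'
import cv2
for n in("scene","side"):
    im=cv2.imread(f"pics/{n}0.png");cv2.imwrite(f"pics/{n}0b.png",cv2.resize(im,(768,576),interpolation=cv2.INTER_CUBIC))
E
```

```text
(no output)
```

View pics/scene0b.png

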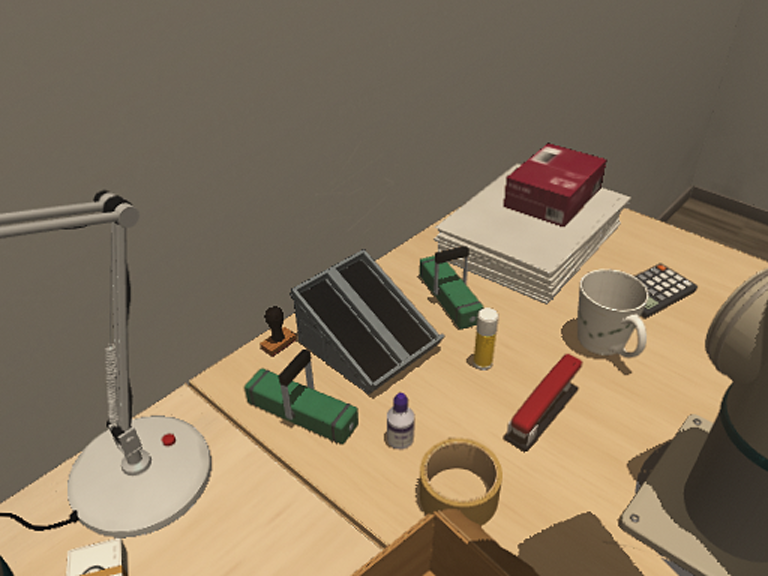

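View pics/side0b.png

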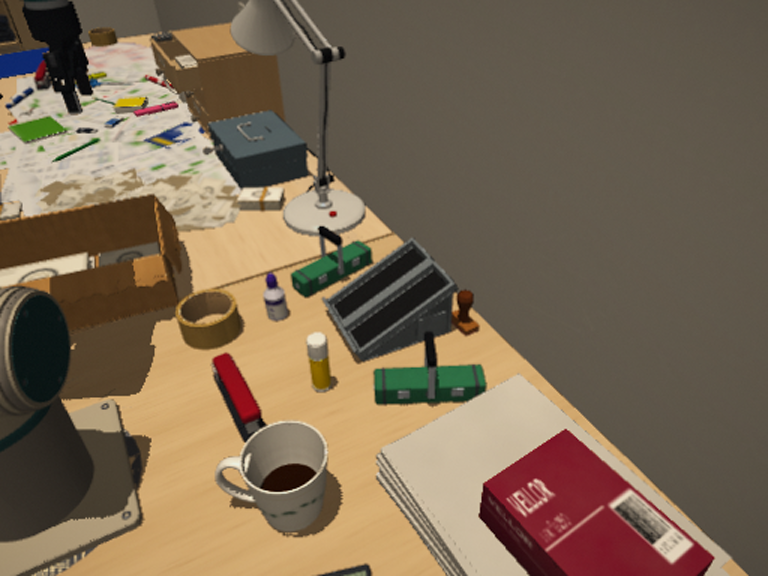

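Scene (768 px scale): left case handle bar ≈(296,368), right case bar ≈(452,254), rack top corners (292,292),(363,252), low corners (372,390),(441,336). In side: left bar ≈(331,236), right bar ≈(430,350). Bystanders are the ink bottle, glue stick and one stamp per view.

```bash
cat > h.py <<'E'
import numpy as np, cv2
from scipy.spatial.transform import Rotation as R
SC=dict(fovy=48.29162755818352,cx=258.32591925933326,cy=191.59819452774286,k1=-0.08777418869951996,position=[0.02489603,0.55162664,0.63102486],rotation=[0.16251787,-0.31931518,0.83916287,-0.40918386])
SD=dict(fovy=52.533388773435114,cx=255.14626434449784,cy=188.12797986995966,k1=0.020251777314275528,position=[0.18253208,-0.55229485,0.61681307],rotation=[-0.43039999,0.86931124,-0.22202807,0.09877936])
def q2R(q): return R.from_quat(q,scalar_first=True).as_matrix()
def prep(c,tool=None):
    f=192/np.tan(np.radians(c['fovy']/2));K=np.array([[f,0,c['cx']],[0,f,c['cy']],[0,0,1]])
    if 'mount' in c:
        p,q=tool;M=np.eye(4);M[:3,:3]=q2R(q);M[:3,3]=p;M=M@np.array(c['mount']);return K,np.array([c['k1'],0,0,0.]),M[:3,:3],M[:3,3]
    return K,np.array([c['k1'],0,0,0.]),q2R(c['rotation']),np.array(c['position'])
def ray(c,uv,s=1.5):
    K,D,Rc,p=c;x=cv2.undistortPoints(np.array([[uv]],float)/s,K,D)[0,0]
    d=Rc@np.array([x[0],x[1],1]);return p,d/np.linalg.norm(d)
def onz(c,uv,z,s=1.5):
    p,d=ray(c,uv,s);return p+d*(z-p[2])/d[2]
def proj(c,P):
    K,D,Rc,p=c;q=(np.atleast_2d(P)-p)@Rc
    return cv2.projectPoints(q,np.zeros(3),np.zeros(3),K,D)[0][:,0]
def tri(c1,u1,c2,u2,s=1.5):
    p,d=ray(c1,u1,s);q,e=ray(c2,u2,s)
    t=np.linalg.lstsq(np.c_[d,-e],q-p,rcond=None)[0];a=p+t[0]*d;b=q+t[1]*e
    return (a+b)/2,np.linalg.norm(a-b)
E
cat > m.py <<'E'
from h import *
from scipy.optimize import minimize
np.set_printoptions(precision=4,suppress=True)
C=[prep(SC),prep(SD)]
print("barL",tri(C[0],(296,368),C[1],(331,236)));print("barR",tri(C[0],(452,254),C[1],(430,350)))
for n,a,b in[("hiL",(292,292),(413,241)),("hiR",(363,252),(456,287)),("loL",(372,390),(326,301)),("loR",(441,336),(359,357))]:print(n,tri(C[0],a,C[1],b))
print("ink",onz(C[0],(401,398),.082),onz(C[1],(271,278),.082));print("glue",onz(C[0],(487,314),.088),onz(C[1],(317,338),.088))
print("stampSc",onz(C[0],(275,312),.06),"stampSd",onz(C[1],(466,295),.06))
print("mug",onz(C[0],(613,290),.095),onz(C[1],(286,452),.095)," tape",onz(C[0],(460,470),.04),"stap",onz(C[0],(545,400),.03))
ims=[cv2.imread(f"pics/{n}0.png") for n in("scene","side")]
ms=[]
for im in ims:
    h=cv2.cvtColor(im,cv2.COLOR_BGR2HSV);ms.append(((h[...,0]>60)&(h[...,0]<95)&(h[...,1]>90)&(h[...,2]>20)).astype(np.uint8))
B=np.array([[x,y,z] for x in(-.075,.075) for y in(-.02,.02) for z in(0,.034)])
def hull(c,v):
    m=np.zeros((384,512),np.uint8);P=B@R.from_euler('z',v[2]).as_matrix().T+[v[0],v[1],0]
    cv2.fillConvexPoly(m,cv2.convexHull((proj(c,P)*16).round().astype(np.int32)),1,shift=4);return m
for n,u,w in(("L",(296,368),(331,236)),("R",(452,254),(430,350))):
    b=tri(C[0],u,C[1],w)[0];best=None
    def cost(v):
        t=0
        for c,m in zip(C,ms):
            H=hull(c,v);uv=proj(c,[b[0],b[1],.03])[0];k=np.zeros_like(m);cv2.circle(k,tuple(int(x) for x in uv),60,1,-1)
            t+=1-(H&m).sum()/max(1,((H|(m&k))).sum())
        return t
    for y in np.arange(-1.5,1.6,.3):
        r=minimize(cost,[b[0],b[1],y],method='Nelder-Mead',options=dict(initial_simplex=[[b[0]+.01,b[1],y],[b[0]-.01,b[1]+.01,y],[b[0],b[1]-.01,y+.15],[b[0],b[1],y-.15]],xatol=1e-4))
        if best is None or r.fun<best.fun:best=r
    print(n,best.x,best.fun)
E
python3 m.py
```

```text
barL (array([0.4832, 0.2191, 0.0817]), np.float64(0.003493650425112676))
barR (array([ 0.4851, -0.0939,  0.0832]), np.float64(0.0005963305424858037))
hiL (array([0.5904, 0.1292, 0.089 ]), np.float64(0.001376660547570846))
hiR (array([ 0.5841, -0.0054,  0.0882]), np.float64(0.0011682488219378992))
loL (array([0.4335, 0.1408, 0.0163]), np.float64(0.0047322882134810396))
loR (array([0.4267, 0.0012, 0.0172]), np.float64(0.001495998090149173))
ink [0.3539 0.1723 0.082 ] [0.3573 0.1586 0.082 ]
glue [ 0.3623 -0.0088  0.088 ] [ 0.3642 -0.0056  0.088 ]
stampSc [0.6034 0.1525 0.06  ] stampSd [0.6085 0.0005 0.06  ]
mug [ 0.2573 -0.1564  0.095 ] [ 0.2634 -0.1606  0.095 ]  tape [0.2598 0.181  0.04  ] stap [0.2472 0.0207 0.03  ]
L [0.4859 0.2247 0.2474] 0.9573721784343664
R [ 0.4884 -0.0915  2.6347] 0.9728619696121716
```

```bash
cat > ov.py <<'E'
from h import *
import sys
def rackpts(v):
    a=.45;n=np.array([-np.sin(a),0,np.cos(a)]);t=np.array([np.cos(a),0,np.sin(a)]);o=np.array([0,0,.048]);P=[]
    for y in(-.068,.068): P+=[o+t*-.089+n*.02+[0,y,0],o+t*.089+n*.012+[0,y,0]]
    return np.array(P)@R.from_euler('z',v[2]).as_matrix().T+[v[0],v[1],0]
B=np.array([[x,y,z] for z in(0,.034) for x,y in((-.075,-.02),(-.075,.02),(.075,.02),(.075,-.02))])
def casepts(v): return B@R.from_euler('z',v[2]).as_matrix().T+[v[0],v[1],0]
def draw(im,c,v,kind,s):
    P=(rackpts(v) if kind=='r' else casepts(v));u=(proj(c,P)*s).astype(int)
    E=[(0,1),(2,3),(0,2),(1,3)] if kind=='r' else [(i,(i+1)%4) for i in range(4)]+[(4+i,4+(i+1)%4) for i in range(4)]
    for a,b in E: cv2.line(im,tuple(map(int,u[a])),tuple(map(int,u[b])),(0,0,255) if kind=='r' else (0,255,255),1)
E
cat > v.py <<'E'
from ov import *
C=[prep(SC),prep(SD)]
rk=(.509,.067,-.045);L=(.4835,.2215,.25);Rr=(.486,-.093,-.5)
out=[]
for n,c,(x,y) in(("scene",C[0],(150,150)),("side",C[1],(180,130))):
    im=cv2.resize(cv2.imread(f"pics/{n}0.png"),None,fx=4,fy=4,interpolation=cv2.INTER_CUBIC)
    for v,k in((rk,'r'),(L,'c'),(Rr,'c')):draw(im,c,v,k,4)
    out.append(cv2.resize(im[y*4:(y+160)*4,x*4:(x+200)*4],(700,560) if 0 else (400,320)) if 0 else cv2.resize(im[y*4:(y+160)*4,x*4:(x+200)*4],(400,320)))
h=cv2.imread("pics/scene0.png")
c=cv2.cvtColor(h,cv2.COLOR_BGR2HSV);print(c[268,180],c[185,295],c[273,200])
big=[]
for n,cc,(x,y) in(("scene",C[0],(155,150)),("side",C[1],(185,135))):
    im=cv2.resize(cv2.imread(f"pics/{n}0.png"),None,fx=4,fy=4,interpolation=cv2.INTER_CUBIC)
    for v,k in((rk,'r'),(L,'c'),(Rr,'c')):draw(im,cc,v,k,4)
    cv2.imwrite(f"pics/ov_{n}.png",im[y*4:(y+150)*4,x*4:(x+190)*4])
E
python3 v.py
```

```text
[51 87 56] [ 66 111 110] [ 64 104 103]
```

View pics/ov_scene.png

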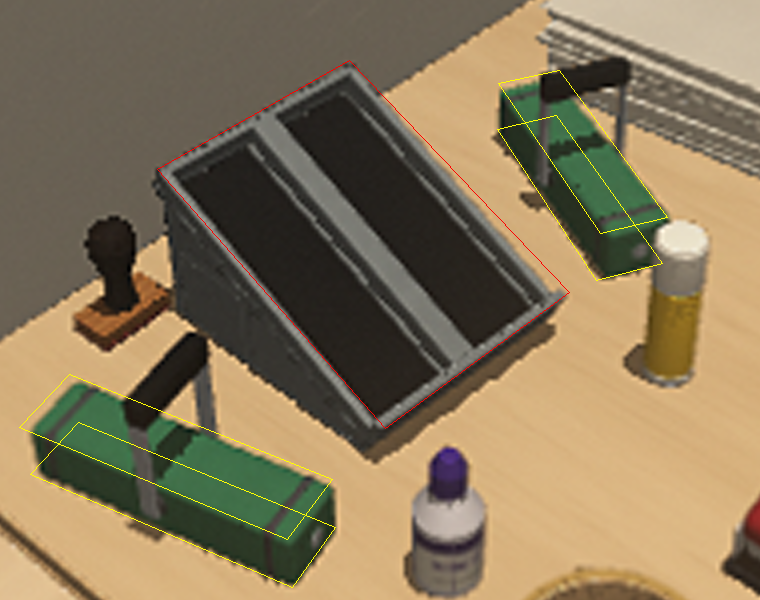

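View pics/ov_side.png

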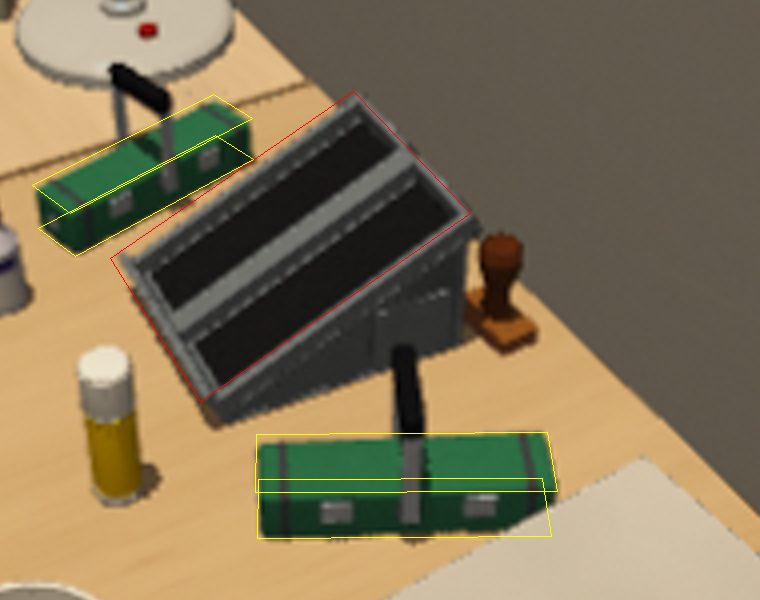

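Rack overlay fits within about 2 mm, as do both case boxes; the rack is at about (0.509, 0.067, yaw −0.045). Now I'll plan the first approach.

```bash
cat > plan.py <<'E'
from h import *
from plant import get_state
np.set_printoptions(precision=3,suppress=True)
def tgt(yaw,pitch=0):
    # tool x down, tool y along yaw direction; pitch: rotate about world horizontal axis (z cross y-dir), + lowers the +y-dir end
    y=np.array([np.cos(yaw),np.sin(yaw),0]);x=np.array([0,0,-1.]);M=np.c_[x,y,np.cross(x,y)]
    return R.from_rotvec(pitch*np.array([-np.sin(yaw),np.cos(yaw),0])).as_matrix()@M
def delta(p,M,cur=None):
    s=get_state();p0=np.array(s['ee_pos']);R0=q2R(s['tool_rot'])
    return np.r_[R0.T@(np.array(p)-p0)/.04,R.from_matrix(R0.T@M).as_rotvec()/np.radians(6)]
def st():
    s=get_state();M=q2R(s['tool_rot']);print("t",s['time_s'],"p",np.array(s['ee_pos']),"yaw_y",np.arctan2(M[1,1],M[0,1]),"xz",M[:,0],"J",np.array(s['joint_positions']),"F",np.array(s['contact_force']),"w",s['width'])
E
python3 - <<'E'
from plan import *
C=[prep(SC),prep(SD)]
print("elbow",tri(C[0],(122,212),C[1],(330,52)),"post",tri(C[0],(125,400),C[1],(325,180)))
st()
for p in((.483,.220,.18),(.483,.220,.064)):print(delta(p,tgt(.25)),delta(p,tgt(.25+np.pi)))
E
```

```text
elbow (array([0.555, 0.342, 0.334]), np.float64(0.012295080875563753)) post (array([0.558, 0.394, 0.098]), np.float64(0.021798824061681762))
t 0.15 p [0.187 0.596 0.204] yaw_y 1.2669752751450167 xz [-0.001 -0.002 -1.   ] J [ 1.164  0.277 -0.028  1.268  0.     1.467] F [ 0.652  0.222 -0.114] w 0.0856797914115572
[ 0.61  -6.747  9.879  9.711  0.007  0.016] [  0.61   -6.747   9.879 -20.289  -0.019   0.008]
[ 3.51  -6.742  9.879  9.711  0.007  0.016] [  3.51   -6.742   9.879 -20.289  -0.019   0.008]
```

```bash
python3 - <<'E'
from plan import *
C=[prep(SC),prep(SD)]
for uv in((265,25),(285,2)):
  p,d=ray(C[1],uv)
  for y in(.35,.45,.55,.65,.75):
    q=p+d*(y-p[1])/d[1];print(uv,q,proj(C[0],q)*1.5)
p,d=ray(C[0],(3,232))
for y in (.35,.45,.55,.65): q=p+d*(y-p[1])/d[1];print(q,proj(C[1],q)*1.5)
E
```

```text
(265, 25) [0.46  0.35  0.391] [[150.561 187.488]]
(265, 25) [0.491 0.45  0.366] [[ 22.831 254.382]]
(265, 25) [0.522 0.55  0.341] [[-108.929  326.247]]
(265, 25) [0.553 0.65  0.315] [[-236.502  400.086]]
(265, 25) [0.584 0.75  0.29 ] [[-344.777  469.923]]
(285, 2) [0.496 0.35  0.418] [[119.603 143.408]]
(285, 2) [0.53  0.45  0.396] [[-10.909 202.874]]
(285, 2) [0.565 0.55  0.374] [[-144.199  267.12 ]]
(285, 2) [0.6   0.65  0.352] [[-271.265  333.652]]
(285, 2) [0.634 0.75  0.33 ] [[-375.873  397.451]]
[1.017 0.35  0.117] [[533.46  125.057]]
[0.525 0.45  0.372] [[283.644  18.274]]
[0.033 0.55  0.627] [[-163.35  -177.335]]
[-0.459  0.65   0.882] [[-1334.367  -707.244]]
```

Call:
{"name": "move_arm", "arguments": {"deltas": [[[0.1, -1.1, 1.6, 1.6, 0, 0], [0.2, -2.2, 3.2, 3.2, 0, 0], [0.3, -3.3, 4.8, 4.8, 0, 0], [0.4, -4.4, 6.4, 6.4, 0, 0], [0.5, -5.5, 8.0, 8.0, 0, 0], [0.6, -6.7, 9.9, 9.7, 0, 0], [0.6, -6.7, 9.9, 9.7, 0, 0], [0.6, -6.7, 9.9, 9.7, 0, 0], [0.6, -6.7, 9.9, 9.7, 0, 0], [0.6, -6.7, 9.9, 9.7, 0, 0], [0.6, -6.7, 9.9, 9.7, 0, 0], [0.6, -6.7, 9.9, 9.7, 0, 0], [0.6, -6.7, 9.9, 9.7, 0, 0], [0.6, -6.7, 9.9, 9.7, 0, 0], [0.6, -6.7, 9.9, 9.7, 0, 0], [0.6, -6.7, 9.9, 9.7, 0, 0]]], "claw": 0.2}}

```text
time_s: 1.48
ee_pos: [0.4837, 0.223, 0.1808]
tool_rot: [0.559, 0.433, 0.559, -0.433]
contact_force: [-0.4, 0.2, -0.6]
width: 0.0512
```

```bash
cat > wr.py <<'E'
from plan import *
from plant import get_image
import sys
def wrist(name):
    s=get_state();im=get_image("wrist");col=im.pop("color")[:,:,::-1].copy();cv2.imwrite(f"pics/{name}.png",col)
    return prep(im,(s['ee_pos'],s['tool_rot'])),col
E
python3 - <<'E'
from wr import *
st();c,im=wrist("w1")
for P in((.483,.22,.084),(.483+.027*np.sin(.25),.22-.027*np.cos(.25),.084),(.483-.027*np.sin(.25),.22+.027*np.cos(.25),.084)):
    print(proj(c,P))
print(delta((.483,.220,.064),tgt(.25)))
E
```

```text
t 1.4833 p [0.484 0.223 0.181] yaw_y 0.2527175780240461 xz [-0.001  0.    -1.   ] J [ 0.31   0.128 -0.261  1.182  0.     1.628] F [-0.365  0.239 -0.603] w 0.051235832260394736
[[251.359 185.665]]
[[251.334 215.662]]
[[251.387 153.937]]
[ 2.921 -0.036  0.073  0.03  -0.002  0.004]
```

View pics/w1.png

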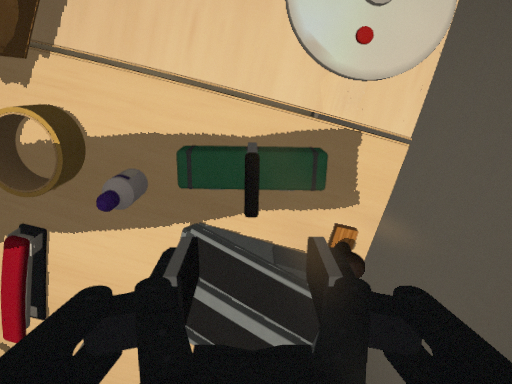

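The wrist picture shows the bar at (251, 153–216), exactly where predicted. I'll descend, grip and lift.

Call:
{"name": "move_arm", "arguments": {"deltas": [[[0.8, 0, 0.1, 0, 0, 0], [1.6, 0, 0.1, 0, 0, 0], [2.4, 0, 0.1, 0, 0, 0], [2.9, 0, 0.1, 0, 0, 0], [2.9, 0, 0.1, 0, 0, 0], [2.9, 0, 0.1, 0, 0, 0]]]}}

```text
time_s: 2.03
ee_pos: [0.4839, 0.2188, 0.0641]
tool_rot: [0.558, 0.432, 0.56, -0.434]
contact_force: [-0.6, -0.1, 0.5]
width: 0.0512
```

Call:
{"name": "move_arm", "arguments": {"deltas": [[[0, 0, 0, 0, 0, 0], [0, 0, 0, 0, 0, 0], [0, 0, 0, 0, 0, 0], [0, 0, 0, 0, 0, 0], [0, 0, 0, 0, 0, 0], [0, 0, 0, 0, 0, 0]]], "claw": -1}}

```text
time_s: 2.53
ee_pos: [0.4862, 0.2184, 0.0656]
tool_rot: [0.559, 0.434, 0.558, -0.433]
contact_force: [0.5, -0.8, 3.9]
width: 0.0
```

Call:
{"name": "move_arm", "arguments": {"deltas": [[[-0.3, 0, 0, 0, 0, 0], [-0.6, 0, 0, 0, 0, 0], [-1.0, 0, 0, 0, 0, 0], [-1.5, 0, 0, 0, 0, 0], [-2.0, 0, 0, 0, 0, 0], [-2.5, 0, 0, 0, 0, 0], [-3.0, 0, 0, 0, 0, 0], [-3.0, 0, 0, 0, 0, 0], [-3.0, 0, 0, 0, 0, 0], [-3.0, 0, 0, 0, 0, 0]]]}}

```text
time_s: 3.37
ee_pos: [0.4852, 0.2181, 0.1842]
tool_rot: [0.558, 0.433, 0.559, -0.434]
contact_force: [0.2, 0.1, 0.1]
width: 0.0001
```

```bash
python3 - <<'E'
from wr import *
st();a=cv2.imread("pics/scene0.png");im=get_image("scene")["color"][:,:,::-1].copy();cv2.imwrite("pics/s1.png",im)
im2=get_image("side")["color"][:,:,::-1].copy();cv2.imwrite("pics/d1.png",im2)
cv2.imwrite("pics/v1.png",np.hstack([cv2.resize(im[120:320,100:300],(400,400)),cv2.resize(im2[60:260,160:360],(400,400))]))
print(get_state()['wrist_torque'])
E
```

```text
t 3.3667 p [0.485 0.218 0.184] yaw_y 0.2511419124327395 xz [-0.001 -0.    -1.   ] J [ 0.301  0.125 -0.258  1.189  0.     1.621] F [0.198 0.08  0.063] w 6.746343080366408e-05
[-0.004 -0.018 -0.007]
```

View pics/v1.png

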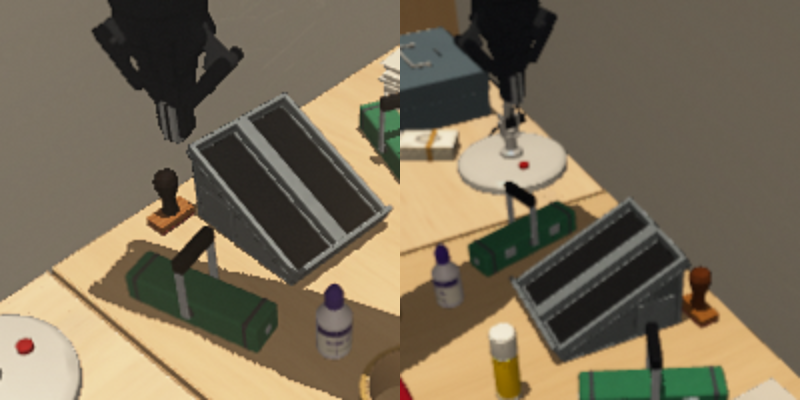

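```bash
python3 - <<'E'
from wr import *
C=[prep(SC),prep(SD)]
T=[(.485,.218,z) for z in(.164,.184,.203)]
print(proj(C[0],T)-[100,120],"tip seen",(172/2,138/2));print(proj(C[1],T)-[160,60],"seen",(112/2,118/2))
B=[(.483,.22,.084)]
print("bar",proj(C[0],B)-[100,120],(194/2,250/2),proj(C[1],B)-[160,60],(120/2,194/2))
print("bar now",tri(C[0],(100+97,120+125),C[1],(160+60,60+97),1))
E
```

```text
[[91.559 89.218]
 [90.275 80.057]
 [89.019 71.058]] tip seen (86.0, 69.0)
[[58.535 68.889]
 [57.878 61.361]
 [57.236 54.018]] seen (56.0, 59.0)
bar [[ 96.241 124.025]] (97.0, 125.0) [[59.939 96.938]] (60.0, 97.0)
bar now (array([0.482, 0.22 , 0.083]), np.float64(0.0022098257716754656))
```

```bash
python3 - <<'E'
from wr import *
C=[prep(SC),prep(SD)];o=[]
for n,c in(("s1",C[0]),("d1",C[1])):
    u=proj(c,(.485,.218,.184))[0].astype(int);im=cv2.imread(f"pics/{n}.png");x,y=u-[25,35]
    k=cv2.resize(im[y:y+50,x:x+50],(400,400),interpolation=cv2.INTER_CUBIC);k=cv2.convertScaleAbs(k,alpha=2)
    for z in(.184,.203): 
        q=((proj(c,(.485,.218,z))[0]-[x,y])*8).astype(int);cv2.circle(k,tuple(map(int,q)),4,(0,0,255),1)
    o.append(k)
cv2.imwrite("pics/tip.png",np.hstack(o))
E
```

```text
(no output)
```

View pics/tip.png

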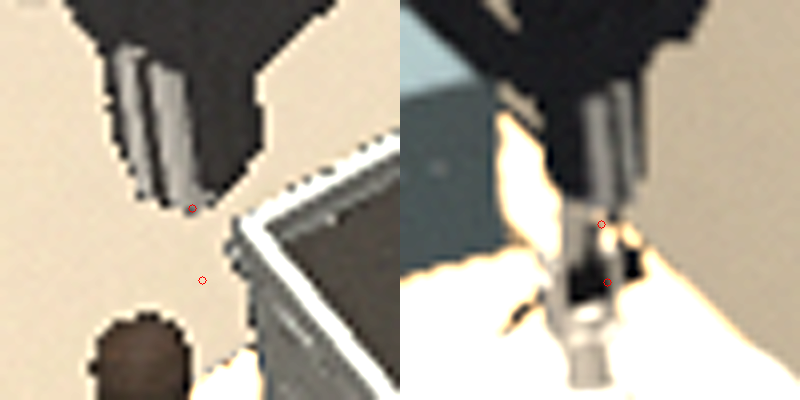

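The picture shows the fingertips end about 20 mm short of the reported TCP (at circle z=0.203), so I'll go deeper.

Call:
{"name": "move_arm", "arguments": {"deltas": [[[0.1, 0, 0, 0, 0, 0], [0.1, 0, 0, 0, 0, 0], [0.1, 0, 0, 0, 0, 0], [0.9, 0, 0, 0, 0, 0], [1.8, 0, -0.02, 0, 0, 0], [2.6, 0, -0.04, 0, 0, 0], [3.2, 0.05, -0.04, 0, 0, 0], [3.45, 0.05, -0.04, 0, 0, 0], [3.45, 0.05, -0.04, 0, 0, 0], [3.45, 0.05, -0.04, 0, 0, 0]]], "claw": 0.2}}

```text
time_s: 4.3
ee_pos: [0.4873, 0.2204, 0.0471]
tool_rot: [0.559, 0.433, 0.559, -0.434]
contact_force: [0.2, 0.2, 1.2]
width: 0.0511
```

Call:
{"name": "move_arm", "arguments": {"deltas": [[[0, 0, 0, 0, 0, 0], [0, 0, 0, 0, 0, 0], [0, 0, 0, 0, 0, 0], [0, 0, 0, 0, 0, 0], [0, 0, 0, 0, 0, 0], [0, 0, 0, 0, 0, 0]]], "claw": -1}}

```text
time_s: 4.8
ee_pos: [0.4872, 0.2205, 0.0489]
tool_rot: [0.559, 0.434, 0.559, -0.433]
contact_force: [-2.6, -0.5, 8.0]
width: 0.0105
```

Width 10.5 mm is less than the 12 mm bar and there is an upward force, so the hold is shallow. Regrip 14 mm deeper.

Call:
{"name": "move_arm", "arguments": {"deltas": [[[0, 0, 0, 0, 0, 0], [0, 0, 0, 0, 0, 0], [0, 0, 0, 0, 0, 0], [0.2, 0, 0, 0, 0, 0], [0.4, 0, 0, 0, 0, 0], [0.4, 0, 0, 0, 0, 0], [0.4, 0, 0, 0, 0, 0]]], "claw": 0.0}}

```text
time_s: 5.38
ee_pos: [0.4859, 0.2199, 0.0296]
tool_rot: [0.558, 0.433, 0.559, -0.434]
contact_force: [0.6, -0.1, -1.1]
width: 0.0428
```

Call:
{"name": "move_arm", "arguments": {"deltas": [[[0, 0, 0, 0, 0, 0], [0, 0, 0, 0, 0, 0], [0, 0, 0, 0, 0, 0], [0, 0, 0, 0, 0, 0], [0, 0, 0, 0, 0, 0], [0, 0, 0, 0, 0, 0]]], "claw": -1}}

```text
time_s: 5.88
ee_pos: [0.4864, 0.2202, 0.0311]
tool_rot: [0.558, 0.433, 0.559, -0.434]
contact_force: [-2.9, -0.7, 5.9]
width: 0.0112
```

Call:
{"name": "move_arm", "arguments": {"deltas": [[[-0.2, 0, 0, 0, 0, 0], [-0.4, 0, 0, 0, 0, 0], [-0.7, 0, 0, 0, 0, 0], [-1.0, 0, 0, 0, 0, 0], [-1.4, 0, 0, 0, 0, 0], [-1.9, 0, 0, 0, 0, 0], [-2.4, 0, 0, 0, 0, 0], [-2.9, 0, 0, 0, 0, 0], [-3.2, 0, 0, 0, 0, 0], [-3.2, 0, 0, 0, 0, 0], [-3.2, 0, 0, 0, 0, 0], [-3.2, 0, 0, 0, 0, 0], [-3.2, 0, 0, 0, 0, 0]]]}}

```text
time_s: 6.97
ee_pos: [0.4861, 0.22, 0.1574]
tool_rot: [0.558, 0.433, 0.559, -0.434]
contact_force: [0.1, 0.5, -5.2]
width: 0.0111
```

```bash
python3 - <<'E'
from wr import *
st();print(get_state()['wrist_torque'])
im=get_image("scene")["color"][:,:,::-1].copy();im2=get_image("side")["color"][:,:,::-1].copy()
cv2.imwrite("pics/s2.png",im);cv2.imwrite("pics/d2.png",im2)
cv2.imwrite("pics/v2.png",np.hstack([cv2.resize(im[120:320,100:300],(400,400)),cv2.resize(im2[60:260,160:360],(400,400))]))
E
```

```text
t 6.9667 p [0.486 0.22  0.157] yaw_y 0.25123364683378 xz [-0.002 -0.001 -1.   ] J [ 0.304  0.148 -0.29   1.136 -0.     1.623] F [ 0.107  0.477 -5.2  ] w 0.011110302384036251
[ 0.001 -0.09   0.033]
```

View pics/v2.png

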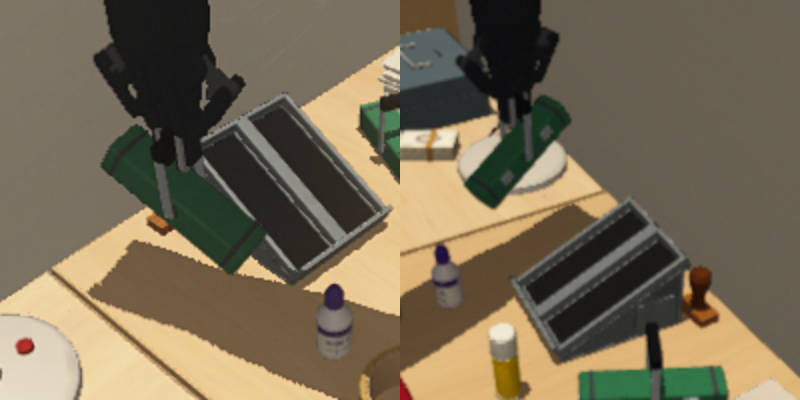

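The case hangs with its near (−x) end down, so case L is already the right way round for the rack (wrist torque y −0.09 agrees). Next I'll compute the hover and final poses.

```bash
cat > goal.py <<'E'
from plan import *
RK=np.array([.509,.067,-.045])
a=.45;n=np.array([-np.sin(a),0,np.cos(a)])
def goal(side,flip=0,up=0,nrm=0,al=0,L=.009,dy=0):
    # side +1 left; flip: tool y reversed (heavy end was at tool +y)
    t=np.array([np.cos(a),0,np.sin(a)])
    q=np.array([0,.035*side+dy,.048])+n*(.022+nrm)+t*al+[0,0,up]
    W=R.from_euler('z',RK[2]).as_matrix()@q+[RK[0],RK[1],0]
    M=tgt(RK[2],.1) if not flip else tgt(RK[2]+np.pi,-.1)
    return W-L*M[:,0],M
E
python3 - <<'E'
from goal import *
C=[prep(SC),prep(SD)];print("bar scene",proj(C[0],(.486,.22,.21)),"seen 181.5,194")
for k in(dict(up=.02,nrm=.045),dict(nrm=.045),dict()):
    p,M=goal(1,**k);print(p,delta(p,M))
E
```

```text
bar scene [[187.215 187.982]] seen 181.5,194
[0.482 0.103 0.137] [ 0.508 -0.819  2.805  2.827  0.146 -0.925]
[0.482 0.103 0.117] [ 1.008 -0.818  2.805  2.827  0.146 -0.925]
[0.502 0.102 0.077] [ 2.02  -0.347  2.947  2.827  0.146 -0.925]
```

Call:
{"name": "move_arm", "arguments": {"deltas": [[[0, -0.1, 0.2, 0.2, 0, -0.1], [0, -0.2, 0.5, 0.5, 0, -0.2], [0.1, -0.3, 0.9, 0.9, 0, -0.3], [0.2, -0.4, 1.3, 1.3, 0, -0.4], [0.3, -0.5, 1.7, 1.7, 0.1, -0.5], [0.4, -0.6, 2.1, 2.1, 0.1, -0.7], [0.5, -0.7, 2.5, 2.5, 0.1, -0.8], [0.5, -0.8, 2.7, 2.7, 0.15, -0.9], [0.5, -0.82, 2.8, 2.83, 0.15, -0.92], [0.5, -0.82, 2.8, 2.83, 0.15, -0.92], [0.5, -0.82, 2.8, 2.83, 0.15, -0.92], [0.5, -0.82, 2.8, 2.83, 0.15, -0.92], [0.5, -0.82, 2.8, 2.83, 0.15, -0.92]]]}}

```text
time_s: 8.15
ee_pos: [0.4833, 0.1044, 0.1392]
tool_rot: [-0.463, -0.487, -0.513, 0.534]
contact_force: [-0.2, 0.2, -4.0]
width: 0.011
```

```bash
cat > chk.py <<'E'
from goal import *
from plant import get_image
import sys
# overlay the case predicted from the tool pose: pitch=stop angle s (heavy toward -x world), on both views
def case3(L=.009,stop=.55,flip=0):
    s=get_state();M=q2R(s['tool_rot']);piv=np.array(s['ee_pos'])+L*M[:,0]
    Y=M[:,1]*(-1 if flip else 1);up=-M[:,0];ax=np.cross(up,Y)
    Rt=R.from_rotvec(-stop*ax).as_matrix()@np.c_[Y,ax,up]
    B=np.array([[x,y,z] for z in(-.017,.017) for x,y in((-.075,-.02),(-.075,.02),(.075,.02),(.075,-.02))])
    return (B-[0,0,.005])@Rt.T+piv
def view(name,P,boxes=((100,120),(190,110))):
    o=[]
    for nm,c,(x,y) in zip(("scene","side"),(prep(SC),prep(SD)),boxes):
        im=get_image(nm)["color"][:,:,::-1].copy();cv2.imwrite(f"pics/{name}_{nm}.png",im);k=cv2.resize(im,None,fx=2.5,fy=2.5,interpolation=cv2.INTER_CUBIC)
        if P is not None:
            u=(proj(c,P)*2.5).astype(int)
            for i,j in [(i,(i+1)%4) for i in range(4)]+[(4+i,4+(i+1)%4) for i in range(4)]+[(i,i+4) for i in range(4)]:cv2.line(k,tuple(map(int,u[i])),tuple(map(int,u[j])),(0,255,255),1)
        o.append(k[int(y*2.5):int(y*2.5)+400,int(x*2.5):int(x*2.5)+400])
    cv2.imwrite(f"pics/{name}.png",np.hstack(o))
E
python3 - <<'E'
from chk import *
st();view("v3",case3(),((130,125),(195,115)))
for k in(dict(nrm=.02),dict()):
    p,M=goal(1,**k);print(p,delta(p,M))
E
```

```text
t 8.15 p [0.483 0.104 0.139] yaw_y -0.04412732278450902 xz [-0.096  0.006 -0.995] J [ 0.073  0.162 -0.318  1.186  0.013  1.688] F [-0.247  0.164 -3.97 ] w 0.011043995177083751
[0.493 0.103 0.095] [ 1.079  0.357  0.031  0.009 -0.013 -0.03 ]
[0.502 0.102 0.077] [ 1.506  0.617  0.032  0.009 -0.013 -0.03 ]
```

View pics/v3.png

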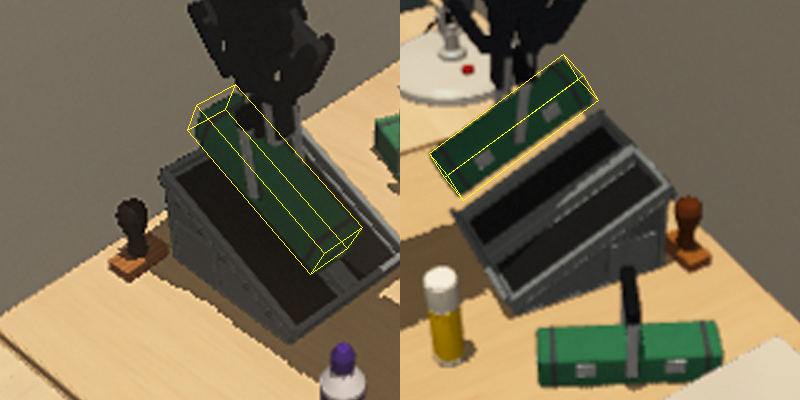

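Overlay matches the hanging case, so I'll lower it into the bay along the floor normal.

Call:
{"name": "move_arm", "arguments": {"deltas": [[[0.2, 0.05, 0, 0, 0, 0], [0.4, 0.1, 0, 0, 0, 0], [0.6, 0.15, 0.02, 0, 0, 0], [0.8, 0.22, 0.03, 0, 0, 0], [0.95, 0.3, 0.03, 0, 0, 0], [1.08, 0.36, 0.03, 0, 0, 0], [1.16, 0.41, 0.03, 0, 0, 0], [1.24, 0.46, 0.03, 0, 0, 0], [1.32, 0.51, 0.03, 0, 0, 0], [1.4, 0.56, 0.03, 0, 0, 0], [1.46, 0.59, 0.03, 0, 0, 0], [1.46, 0.59, 0.03, 0, 0, 0], [1.46, 0.59, 0.03, 0, 0, 0]]]}}

```text
time_s: 9.33
ee_pos: [0.501, 0.1018, 0.0785]
tool_rot: [-0.463, -0.487, -0.513, 0.534]
contact_force: [0.2, 0.1, -3.3]
width: 0.0114
```

```bash
python3 - <<'E'
from goal import *
st();print(delta(*goal(1)))
E
```

```text
t 9.3333 p [0.501 0.102 0.078] yaw_y -0.045301202596769535 xz [-0.097  0.006 -0.995] J [ 0.066  0.248 -0.352  1.067  0.012  1.682] F [ 0.179  0.065 -3.255] w 0.011401391954224661
[ 0.04   0.027 -0.015 -0.003 -0.012 -0.024]
```

Still hanging at −3.3 N, so I'll lower in small steps until the force goes.

Call:
{"name": "move_arm", "arguments": {"deltas": [[[0.05, 0.03, 0, 0, 0, 0], [0.1, 0.05, 0, 0, 0, 0], [0.14, 0.07, 0, 0, 0, 0], [0.14, 0.07, 0, 0, 0, 0], [0.14, 0.07, 0, 0, 0, 0]]]}}

```text
time_s: 9.75
ee_pos: [0.5017, 0.102, 0.0746]
tool_rot: [-0.462, -0.487, -0.514, 0.535]
contact_force: [-8.0, 1.3, 11.6]
width: 0.011
```

Seated on the floor: reaction about 14 N along the floor normal. Ease, open a little, and withdraw along the handle.

Call:
{"name": "move_arm", "arguments": {"deltas": [[[-0.04, -0.02, 0, 0, 0, 0], [-0.05, -0.02, 0, 0, 0, 0], [-0.05, -0.02, 0, 0, 0, 0]]]}}

```text
time_s: 10.0
ee_pos: [0.5019, 0.1018, 0.0749]
tool_rot: [-0.462, -0.487, -0.513, 0.534]
contact_force: [-5.0, 0.8, 2.4]
width: 0.0111
```

Call:
{"name": "move_arm", "arguments": {"deltas": [[[0, 0, 0, 0, 0, 0], [0, 0, 0, 0, 0, 0], [0, 0, 0, 0, 0, 0], [0, 0, 0, 0, 0, 0]]], "claw": -0.44}}

```text
time_s: 10.33
ee_pos: [0.5035, 0.1017, 0.0749]
tool_rot: [-0.463, -0.488, -0.513, 0.534]
contact_force: [0.3, -0.8, 0.6]
width: 0.0239
```

Call:
{"name": "move_arm", "arguments": {"deltas": [[[-0.1, 0, 0, 0, 0, 0], [-0.3, 0, 0, 0, 0, 0], [-0.5, 0, 0, 0, 0, 0], [-0.8, 0, 0, 0, 0, 0], [-1.2, 0, 0, 0, 0, 0], [-1.7, 0, 0, 0, 0, 0], [-2.2, 0, 0, 0, 0, 0], [-2.7, 0, 0, 0, 0, 0], [-2.7, 0, 0, 0, 0, 0]]]}}

```text
time_s: 11.08
ee_pos: [0.5172, 0.1013, 0.1877]
tool_rot: [-0.465, -0.49, -0.511, 0.531]
contact_force: [0.4, -0.2, 0.5]
width: 0.0238
```

```bash
python3 - <<'E'
from goal import *
st()
p=(.485,-.094,.16)
print(delta(p,tgt(-.5)),delta((.485,-.094,.031),tgt(-.5)))
E
```

```text
t 11.0833 p [0.517 0.101 0.188] yaw_y -0.04528776947778304 xz [-0.087  0.006 -0.996] J [ 0.064  0.177 -0.192  1.288  0.012  1.679] F [ 0.434 -0.192  0.457] w 0.023772406006197937
[ 0.73  -0.521  4.916  4.338  0.167  0.824] [ 3.943 -0.24   4.924  4.338  0.167  0.824]
```

Call:
{"name": "move_arm", "arguments": {"deltas": [[[0, -0.1, 0.6, 0.6, 0, 0.1], [0, -0.2, 1.4, 1.3, 0.05, 0.2], [0.1, -0.3, 2.2, 2.0, 0.1, 0.4], [0.2, -0.4, 3.0, 2.8, 0.1, 0.6], [0.4, -0.5, 4.0, 3.6, 0.15, 0.8], [0.6, -0.52, 4.7, 4.3, 0.17, 0.82], [0.73, -0.52, 4.9, 4.34, 0.17, 0.82], [0.73, -0.52, 4.9, 4.34, 0.17, 0.82], [0.73, -0.52, 4.9, 4.34, 0.17, 0.82], [0.73, -0.52, 4.9, 4.34, 0.17, 0.82]]], "claw": 0.2}}

```text
time_s: 11.92
ee_pos: [0.4811, -0.0927, 0.1552]
tool_rot: [-0.359, -0.605, -0.363, 0.611]
contact_force: [0.0, -0.4, 0.1]
width: 0.0511
```

```bash
python3 - <<'E'
from wr import *
st();c,im=wrist("w2")
k=im.copy()
b=np.array([.485,-.094,.084]);d=np.array([np.sin(.5),np.cos(.5),0])*.027
for P in(b,b+d,b-d):cv2.circle(k,tuple(int(x) for x in proj(c,P)[0]),2,(0,0,255),1)
print(proj(c,[b,b+d,b-d]).tolist())
g=get_image("scene")["color"][:,:,::-1];cv2.imwrite("pics/s3.png",g)
cv2.imwrite("pics/v4.png",np.hstack([k[:,60:440],cv2.resize(g[140:272,170:302],(384,384))]))
print(delta((.485,-.094,.031),tgt(-.5)))
E
```

```text
t 11.9167 p [ 0.481 -0.093  0.155] yaw_y -0.49853942467875717 xz [-0.01  0.   -1.  ] J [-0.32   0.078 -0.374  1.128 -0.003  1.749] F [ 0.021 -0.377  0.055] w 0.051117180036532275
[[259.03377455264325, 189.72097413610987], [259.26267728294374, 154.79856294448285], [258.8069977040181, 222.4907965362366]]
[ 3.108  0.123 -0.026  0.021  0.045  0.08 ]
```

View pics/v4.png

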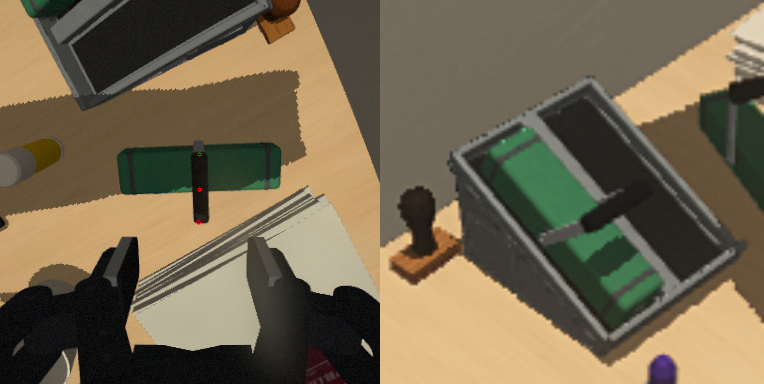

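Left case lies flat in the left bay. The right bar is at the predicted spot with the case turned about 2° more. Descend, grip and lift.

Call:
{"name": "move_arm", "arguments": {"deltas": [[[0.7, 0.03, 0, -0.1, 0.04, 0.08], [1.5, 0.06, -0.03, -0.3, 0.04, 0.08], [2.3, 0.1, -0.03, -0.35, 0.04, 0.08], [2.9, 0.12, -0.03, -0.35, 0.04, 0.08], [3.1, 0.12, -0.03, -0.35, 0.04, 0.08], [3.1, 0.12, -0.03, -0.35, 0.04, 0.08], [3.1, 0.12, -0.03, -0.35, 0.04, 0.08]]]}}

```text
time_s: 12.6
ee_pos: [0.4849, -0.0944, 0.0315]
tool_rot: [-0.372, -0.601, -0.372, 0.602]
contact_force: [0.5, 0.8, 0.4]
width: 0.0515
```

Call:
{"name": "move_arm", "arguments": {"deltas": [[[0, 0, 0, 0, 0, 0], [0, 0, 0, 0, 0, 0], [0, 0, 0, 0, 0, 0], [0, 0, 0, 0, 0, 0], [0, 0, 0, 0, 0, 0], [0, 0, 0, 0, 0, 0], [0, 0, 0, 0, 0, 0]]], "claw": -1}}

```text
time_s: 13.18
ee_pos: [0.4858, -0.0953, 0.0325]
tool_rot: [0.373, 0.602, 0.371, -0.601]
contact_force: [-0.0, -0.3, 7.2]
width: 0.0114
```

Call:
{"name": "move_arm", "arguments": {"deltas": [[[-0.2, 0, 0, 0, 0, 0], [-0.4, 0, 0, 0, 0, 0], [-0.7, 0, 0, 0, 0, 0], [-1.0, 0, 0, 0, 0, 0], [-1.4, 0, 0, 0, 0, 0], [-1.9, 0, 0, 0, 0, 0], [-2.4, 0, 0, 0, 0, 0], [-2.9, 0, 0, 0, 0, 0], [-3.4, 0, 0, 0, 0, 0], [-3.6, 0, 0, 0, 0, 0], [-3.6, 0, 0, 0, 0, 0], [-3.6, 0, 0, 0, 0, 0], [-3.6, 0, 0, 0, 0, 0]]]}}

```text
time_s: 14.27
ee_pos: [0.4829, -0.0943, 0.1733]
tool_rot: [-0.371, -0.6, -0.373, 0.603]
contact_force: [0.4, 0.6, -4.0]
width: 0.011
```

```bash
python3 - <<'E'
from chk import *
st();print(np.array(get_state()['wrist_torque']))
C=prep(SD);im=get_image("side")["color"][:,:,::-1].copy();cv2.imwrite("pics/d5.png",im)
h=cv2.cvtColor(im,cv2.COLOR_BGR2HSV);m=((h[...,0]>55)&(h[...,0]<95)&(h[...,1]>80)).astype(np.uint8)
for f in(0,1):
    P=case3(flip=f);H=np.zeros_like(m);cv2.fillConvexPoly(H,cv2.convexHull(proj(C,P).astype(np.int32)),1);print("heavy at","+y tool" if f else "-y tool","green share",(H&m).sum()/H.sum())
E
```

```text
t 14.2667 p [ 0.483 -0.094  0.173] yaw_y -0.4635188047127324 xz [-0.004  0.001 -1.   ] J [-0.324  0.064 -0.35   1.161 -0.001  1.71 ] F [ 0.361  0.637 -3.983] w 0.01096073549180816
[0.035 0.069 0.028]
heavy at -y tool green share 0.29987608426270135
heavy at +y tool green share 0.695242177453922
```

Torque and image agree: this case's heavy end is at the far (+x) end. It needs a half turn; first half in place, raised.

Call:
{"name": "move_arm", "arguments": {"deltas": [[[-0.2, 0, 0, -0.3, 0, 0], [-0.4, 0, 0, -0.9, 0, 0], [-0.7, 0, 0, -1.8, 0, 0], [-0.9, 0, 0, -2.8, 0, 0], [-0.9, 0, 0, -3.8, 0, 0], [-0.9, 0, 0, -4.9, 0, 0], [-0.9, 0, 0, -6, 0, 0], [-0.9, 0, 0, -7.1, 0, 0], [-0.9, 0, 0, -8.2, 0, 0], [-0.9, 0, 0, -9.3, 0, 0], [-0.9, 0, 0, -10.4, 0, 0], [-0.9, 0, 0, -11.5, 0, 0], [-0.9, 0, 0, -12.6, 0, 0], [-0.9, 0, 0, -13.7, 0, 0], [-0.9, 0, 0, -14.8, 0, 0], [-0.9, 0, 0, -15.8, 0, 0], [-0.9, 0, 0, -16.6, 0, 0], [-0.9, 0, 0, -17, 0, 0], [-0.9, 0, 0, -17, 0, 0]]]}}

```text
time_s: 15.9
ee_pos: [0.4834, -0.0945, 0.2092]
tool_rot: [0.7, 0.089, 0.703, -0.089]
contact_force: [-0.7, -0.1, -4.3]
width: 0.0112
```

```bash
python3 - <<'E'
from goal import *
st()
s=get_state();p,M=goal(-1,1,up=.03,nrm=.045)
print(p,delta(p,tgt(RK[2]+np.pi)))
E
```

```text
t 15.9 p [ 0.483 -0.095  0.209] yaw_y 1.3173605062379858 xz [-0.004  0.    -1.   ] J [-0.324  0.041 -0.296  1.238 -0.001 -0.07 ] F [-0.68  -0.055 -4.278] w 0.011164465848053414
[0.479 0.033 0.147] [  1.55    3.069  -0.896 -16.99   -0.032  -0.028]
```

Call:
{"name": "move_arm", "arguments": {"deltas": [[[0, 0, 0, -0.3, 0, 0], [0, 0.1, 0, -0.9, 0, 0], [0, 0.3, 0, -1.8, 0, 0], [0, 0.5, -0.1, -2.8, 0, 0], [0, 0.7, -0.2, -3.8, 0, 0], [0, 0.9, -0.2, -4.9, 0, 0], [0, 1.1, -0.3, -6, 0, 0], [0, 1.3, -0.3, -7.1, 0, 0], [0, 1.5, -0.4, -8.2, 0, 0], [0, 1.7, -0.5, -9.3, 0, 0], [0.1, 1.9, -0.5, -10.4, 0, 0], [0.2, 2.1, -0.6, -11.5, 0, 0], [0.3, 2.3, -0.7, -12.6, 0, 0], [0.4, 2.5, -0.8, -13.7, 0, 0], [0.5, 2.7, -0.9, -14.8, 0, 0], [0.6, 2.9, -0.9, -15.8, 0, 0], [0.6, 3.05, -0.9, -16.6, 0, 0], [0.6, 3.05, -0.9, -17, 0, 0], [0.6, 3.05, -0.9, -17, 0, 0], [0.6, 3.05, -0.9, -17, 0, 0]]]}}

```text
time_s: 17.57
ee_pos: [0.4797, 0.0324, 0.186]
tool_rot: [0.511, -0.488, 0.512, 0.489]
contact_force: [0.1, -0.9, -3.9]
width: 0.0113
```

```bash
python3 - <<'E'
from goal import *
st()
p,M=goal(-1,1,up=.01,nrm=.045);print(p,delta(p,M))
E
```

```text
t 17.5667 p [0.48  0.032 0.186] yaw_y 3.095123324246826 xz [-0.002 -0.    -1.   ] J [-0.067  0.033 -0.354  1.186 -0.    -1.591] F [ 0.147 -0.869 -3.942] w 0.01129207758385116
[0.479 0.033 0.127] [ 1.469  0.009  0.022 -0.014 -0.003  0.932]
```

Call:
{"name": "move_arm", "arguments": {"deltas": [[[0.15, 0, 0, 0, 0, 0.1], [0.4, 0, 0, 0, 0, 0.3], [0.7, 0, 0.02, 0, 0, 0.5], [1.0, 0, 0.02, 0, 0, 0.7], [1.25, 0, 0.02, 0, 0, 0.93], [1.4, 0, 0.02, 0, 0, 0.93], [1.45, 0, 0.02, 0, 0, 0.93], [1.45, 0, 0.02, 0, 0, 0.93], [1.45, 0, 0.02, 0, 0, 0.93]]]}}

```text
time_s: 18.32
ee_pos: [0.4801, 0.0331, 0.1289]
tool_rot: [0.486, -0.463, 0.535, 0.513]
contact_force: [-1.0, 0.2, -3.9]
width: 0.0114
```

```bash
python3 - <<'E'
from chk import *
st();view("v5",case3(flip=1),((150,110),(195,115)))
for k in(dict(nrm=.02),dict(nrm=.002),dict(nrm=-.002)):print(delta(*goal(-1,1,**k)))
E
```

```text
t 18.3167 p [0.48  0.033 0.129] yaw_y 3.0966935615163944 xz [-0.098  0.004 -0.995] J [-0.064  0.151 -0.355  1.163 -0.002 -1.59 ] F [-0.958  0.2   -3.95 ] w 0.011397865766901332
[ 0.841 -0.32   0.005  0.002 -0.005  0.03 ]
[ 1.225 -0.554  0.005  0.002 -0.005  0.03 ]
[ 1.311 -0.606  0.005  0.002 -0.005  0.03 ]
```

View pics/v5.png

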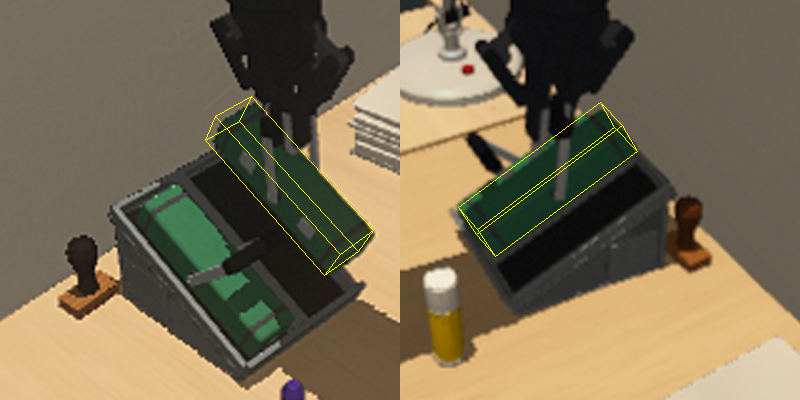

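Heavy end is at the low side and the overlay fits. Lower along the normal.

Call:
{"name": "move_arm", "arguments": {"deltas": [[[0.2, -0.05, 0, 0, 0, 0], [0.4, -0.11, 0, 0, 0, 0], [0.6, -0.2, 0, 0, 0, 0], [0.75, -0.28, 0, 0, 0, 0], [0.85, -0.33, 0, 0, 0, 0], [0.93, -0.38, 0, 0, 0, 0], [1.01, -0.43, 0, 0, 0, 0], [1.09, -0.48, 0, 0, 0, 0], [1.16, -0.52, 0, 0, 0, 0], [1.22, -0.56, 0, 0, 0, 0], [1.28, -0.59, 0, 0, 0, 0], [1.31, -0.61, 0, 0, 0, 0], [1.31, -0.61, 0, 0, 0, 0], [1.31, -0.61, 0, 0, 0, 0]]]}}

```text
time_s: 19.58
ee_pos: [0.4988, 0.0326, 0.0768]
tool_rot: [0.486, -0.463, 0.535, 0.514]
contact_force: [-5.4, 1.4, 12.4]
width: 0.0114
```

Contact as with the first case (about 14 N along the normal, same height). Ease, release, withdraw.

Call:
{"name": "move_arm", "arguments": {"deltas": [[[-0.04, 0.02, 0, 0, 0, 0], [-0.05, 0.02, 0, 0, 0, 0], [-0.05, 0.02, 0, 0, 0, 0]]]}}

```text
time_s: 19.83
ee_pos: [0.4988, 0.0324, 0.077]
tool_rot: [0.486, -0.463, 0.534, 0.513]
contact_force: [-1.5, 1.8, 3.8]
width: 0.0112
```

Call:
{"name": "move_arm", "arguments": {"deltas": [[[0, 0, 0, 0, 0, 0], [0, 0, 0, 0, 0, 0], [0, 0, 0, 0, 0, 0], [0, 0, 0, 0, 0, 0]]], "claw": -0.44}}

```text
time_s: 20.17
ee_pos: [0.499, 0.0321, 0.0763]
tool_rot: [0.486, -0.463, 0.534, 0.513]
contact_force: [0.3, 0.2, 0.8]
width: 0.0239
```

Call:
{"name": "move_arm", "arguments": {"deltas": [[[-0.1, 0, 0, 0, 0, 0], [-0.3, 0, 0, 0, 0, 0], [-0.5, 0, 0, 0, 0, 0], [-0.8, 0, 0, 0, 0, 0], [-1.2, 0, 0, 0, 0, 0], [-1.7, 0, 0, 0, 0, 0], [-2.2, 0, 0, 0, 0, 0], [-2.7, 0, 0, 0, 0, 0], [-3.4, 0, 0, 0, 0, 0], [-4.1, 0, 0, 0, 0, 0], [-4.1, 0, 0, 0, 0, 0], [-4.1, 0, 0, 0, 0, 0], [-4.1, 0, 0, 0, 0, 0]]]}}

```text
time_s: 21.25
ee_pos: [0.5149, 0.0316, 0.24]
tool_rot: [0.487, -0.463, 0.534, 0.513]
contact_force: [-0.3, -0.5, -0.3]
width: 0.024
```

```bash
python3 - <<'E'
from chk import *
st()
n=np.array([-np.sin(.45),0,np.cos(.45)])
view("v6",None,((145,135),(195,125)))
E
```

```text
t 21.25 p [0.515 0.032 0.24 ] yaw_y 3.096977330736534 xz [-0.097  0.004 -0.995] J [-0.063  0.139 -0.126  1.402 -0.002 -1.589] F [-0.3   -0.502 -0.309] w 0.023961420224919584
```

View pics/v6.png

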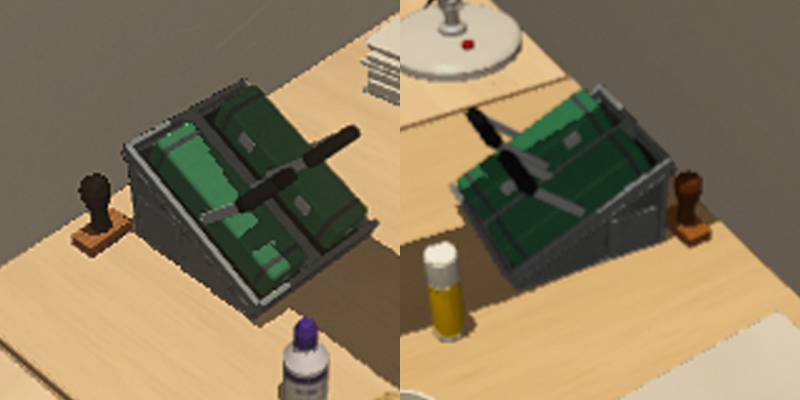

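The last picture shows both cases in their bays and the bystanders standing. A numeric pose check on the images will confirm both are flat.

```bash
python3 - <<'E'
from chk import *
C=[prep(SC),prep(SD)];ims=[cv2.imread("pics/v6_scene.png"),cv2.imread("pics/v6_side.png")]
E=[]
for im in ims:
    h=cv2.cvtColor(im,cv2.COLOR_BGR2HSV);E.append(((h[...,0]>55)&(h[...,0]<95)&(h[...,1]>80)&(h[...,2]>15)).astype(np.uint8))
T=np.array([(-.075,-.02),(-.075,.02),(.075,.02),(.075,-.02)])
Rz=R.from_euler('z',RK[2]).as_matrix()
def top(side,al,nr,pit,dy):
    n0=np.array([-np.sin(.45),0,np.cos(.45)]);t0=np.array([np.cos(.45),0,np.sin(.45)])
    c=np.array([0,.035*side+dy,.048])+n0*(.017+nr)+t0*al
    t=np.array([np.cos(pit),0,np.sin(pit)]);n=np.array([-np.sin(pit),0,np.cos(pit)])
    return (c+n*.017+T[:,:1]*t+T[:,1:]*[0,1,0])@Rz.T+[RK[0],RK[1],0]
from itertools import product
for side in(1,-1):
    r=[]
    for al,nr,pit,dy in product((-.012,-.008,-.004,0,.004),(0,.004,.008,.012),(.3,.38,.45,.52),(-.006,-.003,0,.003,.006)):
        P=top(side,al,nr,pit,dy);s=0
        for c,m in zip(C,E):
            H=np.zeros_like(m);cv2.fillConvexPoly(H,(proj(c,P)*16).astype(np.int32),1,shift=4)
            ring=cv2.dilate(H,np.ones((7,7)))-H
            s+=(H&m).sum()/H.sum()-.5*(ring&m).sum()/ring.sum()
        r.append((round(s,3),al,nr,pit,dy))
    print(side,sorted(r)[::-1][:6])
# bystanders: image change round them
for nm,c,im in zip(("scene","side"),C,ims):
    a=cv2.imread(f"pics/{nm}0.png")
    for w,P in(("ink",(.355,.165,.041)),("glue",(.363,-.007,.045)),("stampb",(.604,.152,.03)),("stampa",(.608,0,.03)),("mug",(.26,-.158,.05)),("tape",(.26,.18,.02)),("stapler",(.247,.02,.02))):
        u=proj(c,P)[0].astype(int);d=18
        if 30<u[0]<482 and 30<u[1]<354:
            A=a[u[1]-d:u[1]+d,u[0]-d:u[0]+d];W=im[u[1]-d-8:u[1]+d+8,u[0]-d-8:u[0]+d+8]
            q=cv2.minMaxLoc(cv2.matchTemplate(W,A,cv2.TM_CCOEFF_NORMED));print(nm,w,round(q[1],2),np.array(q[3])-8)
E
```

```text
1 [(np.float64(1.158), -0.004, 0, 0.38, 0.003), (np.float64(1.156), -0.004, 0, 0.38, 0), (np.float64(1.144), 0, 0, 0.45, 0), (np.float64(1.141), -0.004, 0, 0.45, 0.003), (np.float64(1.141), -0.004, 0, 0.45, 0), (np.float64(1.139), 0, 0, 0.45, 0.003)]
-1 [(np.float64(0.927), -0.004, 0, 0.38, 0), (np.float64(0.919), -0.004, 0, 0.3, 0), (np.float64(0.916), -0.004, 0, 0.3, -0.003), (np.float64(0.91), 0, 0, 0.45, -0.006), (np.float64(0.909), -0.004, 0, 0.3, 0.003), (np.float64(0.908), 0, 0, 0.3, 0)]
scene ink 0.74 [0 0]
scene glue 0.55 [ 0 -1]
scene stampb 0.98 [0 0]
scene stampa 0.54 [-8  2]
scene mug 1.0 [0 0]
scene tape 0.98 [0 0]
scene stapler 0.87 [ 4 -5]
side ink 0.85 [0 0]
side glue 0.41 [0 0]
side stampb 0.69 [-2 -2]
side stampa 0.84 [0 0]
side mug 1.0 [0 0]
side tape 0.95 [0 0]
side stapler 0.65 [-2 -4]
```

```bash
python3 -c "
from plant import *
print(hand_in())"
```

```text
the job is handed in; nothing more can be done
None
```

I laid both cases in the rack, one per bay, and handed the job in at about 21 s of the 64 s allowed. `hand_in()` gave no verdict.

- **Left case:** its heavy end was already towards the robot when I lifted it, so it went straight into the left bay. My first grip closed on nothing, because the fingers end about 20 mm short of the reported TCP. The second grip was shallow, so I regripped deeper before lifting.
- **Right case:** its heavy end was at the far end, by wrist torque and by image. I turned it half round and laid it in the right bay.
- **Touchdown:** both met the floor at about 14 N along the floor normal.

**Last checks:**
- **Position:** the image fit puts each case 0 mm off the bay floor and 0 to 4 mm towards the low end.
- **Slope angle:** this was poorly resolved. The best fits were 0.38 to 0.45 rad for the left case. For the right they ranged from 0.30 to 0.45, with 0.38 best, so not all of them fall inside the 0.35 to 0.55 limit. I judged both cases flat from the contact heights and the zero floor offset.
- **Bystanders:** the mug, tape roll, ink bottle and both stamps matched their starting places in at least one view.
    - **Glue stick:** it matched weakly (0.55 and 0.41), with a shift of at most one pixel.
    - **Stapler:** it also matched weakly (0.87 and 0.65), with an apparent shift of a few pixels. I put both down to shadow or the arm hiding part of the view, since the gripper never went near either. I did not confirm that.
- **Arm:** it ended clear of everything, at 0.24 m with near-zero force.

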